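# Close the board tester and key in its start sequence

## Task

Close the board test fixture: take its loose top plate by the handle and lower it level over the two guide pins until it rests fully home, without dropping or forcing it. Then start the test on the console beside it: push the long bar key, then the square key, then the round key, one at a time, each well down past half its travel and fully let go before the next; press gently (never as hard as 20 N), feeling for each key, as they stand at different heights. Do not push the cross-shaped key, push no key before the plate is home, and leave the screwdriver, reel and tweezers between them where they are.

Things in the scene. Friction and masses are not known exactly. Their poses are not given: they have to be found in the camera images.
- fixture: fixed grey fixture bed, 130 (x) x 220 (y) x 24 mm, green board in its middle; origin: centre of its underside on the table, z up. Two steel guide pins, 12 mm diameter, at y = +75 and -75 mm (x = 0), rise to 83 mm above the table, the last 9 mm tapering to 5 mm. The plate rests on shoulders and columns with tops 40 mm above the table
- plate: loose aluminium top plate, 100 (x) x 180 (y) x 10 mm, 0.3 to 0.5 kg, lying flat on the table; origin: centre of its underside, z up. Two 15 mm through holes at y = +75 and -75 mm (x = 0) fit the guide pins, either way round. Its centre of mass is at x = y = 0
- plate_handle (a point): centre of the plate's black handle bar, 52 mm above the plate's underside, axes as the plate's. The bar is 16 mm wide (x), 84 mm long (y), 14 mm high, on two 10 mm posts at y = +34 and -34 mm, 35 mm of free space under it. With the plate home this point is 92 mm above the fixture's origin
- console: fixed grey console with a flat top, 200 (x) x 176 (y) x 45 mm; origin at the centre of its underside, z up; a dark display along its far (+x) edge. Its four keys stand in a square of 72 mm pitch, in any arrangement
- bar_unit: fixed 5 mm thick black mounting of the long bar key (white, 24 mm along x, 56 mm along y); origin: centre of its underside, level with the console's top face. The key stands on this point's z axis; its flat top at rest is 20 to 32 mm above this point, different for each key and each time. It goes down 10 mm against a spring (1.5 N at first touch, 6.5 N at the stop) and springs back
- square_unit: fixed 5 mm thick black mounting of the square key (white, 34 x 34 mm); origin: centre of its underside, level with the console's top face. The key stands on this point's z axis; its flat top at rest is 20 to 32 mm above this point, different for each key and each time. It goes down 10 mm against a spring (1.5 N at first touch, 6.5 N at the stop) and springs back
- round_unit: fixed 5 mm thick black mounting of the round key (white, 36 mm diameter); origin: centre of its underside, level with the console's top face. The key stands on this point's z axis; its flat top at rest is 20 to 32 mm above this point, different for each key and each time. It goes down 10 mm against a spring (1.5 N at first touch, 6.5 N at the stop) and springs back
- cross_unit: fixed 5 mm thick black mounting of the cross-shaped key (white, arms 12 mm wide, 38 mm from end to end); origin: centre of its underside, level with the console's top face. The key stands on this point's z axis; its flat top at rest is 20 to 32 mm above this point, different for each key and each time. It goes down 10 mm against a spring (1.5 N at first touch, 6.5 N at the stop) and springs back; this key is not to be pushed
- key_bar (a joint): how far the bar key is pushed down from its rest height, m: 0 at rest, 0.010 at its bottom stop; it registers beyond half way (0.005)
- key_square (a joint): how far the square key is pushed down from its rest height, m: 0 at rest, 0.010 at its bottom stop; it registers beyond half way (0.005)
- key_round (a joint): how far the round key is pushed down from its rest height, m: 0 at rest, 0.010 at its bottom stop; it registers beyond half way (0.005)
- key_cross (a joint): how far the cross-shaped key is pushed down from its rest height, m: 0 at rest, 0.010 at its bottom stop; it registers beyond half way (0.005)
- screwdriver: loose bystander: screwdriver with a yellow and black handle, 167 mm long, lying; origin at the centre of its underside
- reel: loose bystander: solder reel standing on its flange, 57 mm diameter, 32 mm high; origin at the centre of its underside
- tweezers: loose bystander: dark tweezers, 122 mm long, 13 mm wide, lying; origin at the centre of the underside

How it is judged (in metres and radians):
On the way, in this order (a step that is already met when the one before it is completed fails the run):
1. the plate rests fully home and level on the fixture, over both pins, with no key pushed (z of plate_handle in the frame of fixture between 0.088 and 0.095 m and x of plate_handle in the frame of fixture between -0.005 and 0.005 m and y of plate_handle in the frame of fixture between -0.005 and 0.005 m and angle between plate_handle's own z axis and vertical below 0.04 rad and angle between the y axis of plate and the y axis of fixture, either way round below 0.08 rad and value of joint each of key_bar, key_square, key_round, key_cross below 0.002 m), for 0.2 s.
2. the bar key alone is pushed beyond half way (z of plate_handle in the frame of fixture between 0.088 and 0.095 m and x of plate_handle in the frame of fixture between -0.005 and 0.005 m and y of plate_handle in the frame of fixture between -0.005 and 0.005 m and angle between plate_handle's own z axis and vertical below 0.04 rad and angle between the y axis of plate and the y axis of fixture, either way round below 0.08 rad and value of joint key_bar above 0.005 m and value of joint each of key_square, key_round, key_cross below 0.002 m), for 0.05 s.
3. then all keys are up (value of joint each of key_bar, key_square, key_round, key_cross below 0.002 m), for 0.05 s.
4. the square key alone is pushed beyond half way (z of plate_handle in the frame of fixture between 0.088 and 0.095 m and x of plate_handle in the frame of fixture between -0.005 and 0.005 m and y of plate_handle in the frame of fixture between -0.005 and 0.005 m and angle between plate_handle's own z axis and vertical below 0.04 rad and angle between the y axis of plate and the y axis of fixture, either way round below 0.08 rad and value of joint key_square above 0.005 m and value of joint each of key_bar, key_round, key_cross below 0.002 m), for 0.05 s.
5. then all keys are up (all of step 3), for 0.05 s.
6. the round key alone is pushed beyond half way (z of plate_handle in the frame of fixture between 0.088 and 0.095 m and x of plate_handle in the frame of fixture between -0.005 and 0.005 m and y of plate_handle in the frame of fixture between -0.005 and 0.005 m and angle between plate_handle's own z axis and vertical below 0.04 rad and angle between the y axis of plate and the y axis of fixture, either way round below 0.08 rad and value of joint key_round above 0.005 m and value of joint each of key_bar, key_square, key_cross below 0.002 m), for 0.05 s.
At the end, for the whole second after the job is handed in: The plate is home on the fixture (handle centre 88 to 95 mm above the fixture's origin, within 5 mm of its middle, level within 0.04 rad, lined up within 0.08 rad), all four keys are up (within 2 mm), and screwdriver, reel and tweezers are within 30 mm of where they stood (all of step 5 and z of plate_handle in the frame of fixture between 0.088 and 0.095 m and x of plate_handle in the frame of fixture between -0.005 and 0.005 m and y of plate_handle in the frame of fixture between -0.005 and 0.005 m and angle between plate_handle's own z axis and vertical below 0.04 rad and angle between the y axis of plate and the y axis of fixture, either way round below 0.08 rad and distance of each of screwdriver, reel, tweezers from where it was at the start of the episode below 0.03 m); the robot touches nothing.
It fails at once if a key is pushed more than 3 mm while the plate is not home (not (z of plate_handle in the frame of fixture between 0.088 and 0.095 m and x of plate_handle in the frame of fixture between -0.005 and 0.005 m and y of plate_handle in the frame of fixture between -0.005 and 0.005 m and angle between plate_handle's own z axis and vertical below 0.04 rad and angle between the y axis of plate and the y axis of fixture, either way round below 0.08 rad) and value of joint any of key_bar, key_square, key_round, key_cross above 0.003 m).
It fails at once if the cross-shaped key, or two keys at once, are pushed down more than 3 mm (value of joint key_cross above 0.003 m or value of joint each of key_bar, key_square above 0.003 m or value of joint each of key_bar, key_round above 0.003 m or value of joint each of key_square, key_round above 0.003 m).
It fails at once if a key or its mounting is pushed with more than 20 N (contact force between any of bar_unit, square_unit, round_unit, cross_unit and anything else above 20 N).
It fails at once if the plate is dropped onto the fixture (moves faster than 0.35 m/s on its pins) or forced down (over 150 N between them) (contact force between plate and fixture above 150 N or (z of plate_handle in the frame of fixture below 0.125 m and horizontal distance between plate_handle and fixture below 0.03 m and linear speed of plate above 0.35 m/s)).
It fails at once if the screwdriver, reel or tweezers is moved more than 30 mm (distance of any of screwdriver, reel, tweezers from where it was at the start of the episode above 0.03 m).
It also fails if it takes over 64 s, if anything falls off the work surface, if the arm or the gripper's body presses on something with over 40 N, if the wrist force passes 120 N, or if a joint passes its speed limit or range.

## Robot

A 6-joint arm with a two-finger parallel gripper is mounted at the origin on a cart in front of the work surface, level with it; the furniture and walls round the work are solid. World frame = base frame: x ahead of the robot, y to its left, z up, the work surface at z = 0. Lengths are in m, angles in degrees, forces in N, time in s.
With the tool pointing down it reaches from about 0.25 to 0.725 m from the base axis. Payload 9.7 kg.
Tool frame: the origin (TCP) lies at the very end of the fingers, on their centre line; the grasp point (between the pads) lies 19 mm behind it; z points along the fingers, y is the direction in which the jaws open and shut (so a half turn about z gives the same grasp; the last joint's range is limited). The gripper opens to 85 mm and grips with 20 to 120 N. Pads are 22 mm wide; open, the fingers measure 114 mm over their backs; the gripper's body (76 mm by 85 mm) begins 54 mm behind the grasp point. The pads swing forward as they close: fully open they stand 13 mm farther back than shut.
Start: joints at [67.724, 4.979, 10.078, 95.1, 0, 90], TCP at [0.208, 0.509, 0.231] pointing down, gripper open.
Joint ranges: [-179.16, 179.16], [-48.56, 103.87], [-65.8, 70.77], [-126.05, 130.52], [-82.76, 87.17], [-180, 180]. Speed limits (degrees/s): [127.2, 127.2, 147.25, 180, 180, 180].

## Interface

Orientations are given as [roll, pitch, yaw] about the fixed x, y, z axes, in that order (R = Rz(yaw) Ry(pitch) Rx(roll)).
In Python, from workcell import bot, camera, ticket gives the robot as it stands.
- The arm moves only by the shell command python3 -m jog 'ROWS' [FORCE]. ROWS is a JSON object of lists of equal length, an entry for each row: "turn": the turn, a rotation vector about the world's x, y, z each as a share of 8 degrees, from -1 to 1, a list of three; "delta_pos": the shift along the world's x, y, z each as a share of 50 mm, from -1 to 1, a list of three; "hand": the opening, from -1 (shut) to 1 (fully open). A call has exactly 10 rows; each row shifts and turns the commanded pose from where the row before left it; what a row does not reach is not made up. A row lasts 1/10 s, in which the tool goes at most 50 mm and 8.59 degrees, less where a joint would pass 70% of its speed; a pose out of reach is approached as far as the arm can. A call with a number of a shift or a turn outside -1 to 1 is refused whole. A call with a gripper value outside its range is refused whole. The fingers move at their own pace and stop on an object; FORCE is the grip in N (left out, the last holds). Time passes only in rows, so rows that do not move let the fingers close, or fill a call up. It gives the time, the measured TCP pose, the force and the opening at its end, in the units of the state.
- bot.get_obs(): the state, without advancing time (a new reading comes with each control period).
- camera(name): name is "scene" or "top" or "wrist"; returns a dict with "frame" (420x560x3 uint8, red, green, blue), "range_z" (420x560 float32, m along the optical axis (not along the pixel's ray), 0 where there is no reading), "fx", "fy", "cx", "cy" (pixels), "extrinsics" (4x4, takes a point from world to camera coordinates); the wrist camera has in their place "mount" (4x4, takes a point from camera to tool coordinates, whose origin is the TCP and whose axes are the flange's). Camera axes: x right, y up, looking along -z (the intrinsics and any distortion apply to the point x, -y, -z); pixel columns grow to the right and rows downward; lengths in m; the calibration is good to about 2 mm. The wrist camera is an equidistant fisheye: a pixel r from the principal point sees the ray r / f radians off the axis. A picture is of the moment at which its call begins: read the wrist's pose just before it.
- ticket.job_done(): hands the job in, once; it reports no verdict.
The state is a dict: "time": time; "q": joint angles; "qd": joint speeds; "joint_efforts": joint torques, N m; "ee_pos": TCP position; "tcp_rot": TCP orientation; "wrist_force": force on the tool from outside, world axes, zero at the start; "torque": the same for the moment, N m; "opening": finger opening in m.
Only numpy, scipy, OpenCV 4.12 (cv2) and the standard library are available. Lean on these libraries where they do the work, as an engineer would, in place of code of your own. Each camera call takes 0.05 s, during which the arm holds its last target.

## Working session

There is one attempt and no reset: what is moved stays moved. The work goes in short steps, Python scripts to look and compute and a shell command to move; the robot and the scene stay as the last step left them, time stands still between calls to the robot, and variables do not carry over. Pictures are saved under pics/ and viewed, and the job is handed in when it is done.

```bash
ls; mkdir -p pics
python3 - <<'E'
from workcell import bot,camera,ticket
import cv2,pickle
print(bot.get_obs())
for n in ["scene","top","wrist"]:
    c=camera(n); cv2.imwrite(f"pics/{n}0.png",c["frame"][:,:,::-1]); pickle.dump(c,open(f"{n}0.pkl","wb"))
    print(n,{k:v for k,v in c.items() if k not in("frame","range_z")})
E
```

```text
pics
{'time': 0.0, 'q': array([6.77240181e+01, 5.01126483e+00, 1.00325002e+01, 9.50983745e+01,
       5.36768790e-04, 9.00009985e+01]), 'qd': array([-0.06054795, -0.02330494,  0.04786294,  0.00876   ,  0.05247034,
        0.01535336]), 'joint_efforts': array([ 5.52146521e-04, -5.20388067e+01,  4.64802110e+01,  1.63085887e-02,
        1.81069081e-04, -2.50092619e-06]), 'ee_pos': array([0.20839706, 0.50873892, 0.23056398]), 'tcp_rot': array([-1.79922861e+02, -5.35423966e-04,  1.57723019e+02]), 'wrist_force': array([0.3646499 , 0.30694988, 0.34427628]), 'torque': array([ 0.04299096, -0.0361576 ,  0.05614267]), 'opening': 0.08529311383201357}
scene {'fx': 533.1703718297865, 'fy': 533.1703718297865, 'cx': 270.8751539161474, 'cy': 212.3588341997152, 'extrinsics': array([[ 0.54090664, -0.84103407,  0.00903825, -0.26949006],
       [ 0.32168459,  0.21679482,  0.92169356, -0.23035317],
       [-0.77713514, -0.4956427 ,  0.38781346, -1.08774424],
       [ 0.        ,  0.        ,  0.        ,  1.        ]])}
top {'fx': 397.9604709310469, 'fy': 397.9604709310469, 'cx': 277.56641669177367, 'cy': 209.32866149855056, 'extrinsics': array([[ 0.00276746, -0.99999398, -0.00209183, -0.00224621],
       [ 0.97865392,  0.00227852,  0.20550259, -0.51792739],
       [-0.20549658, -0.0026159 ,  0.97865434, -0.94237792],
       [ 0.        ,  0.        ,  0.        ,  1.        ]])}
wrist {'fx': 325.19226210127806, 'fy': 325.19226210127806, 'cx': 279.78620244275436, 'cy': 205.71646813272685, 'mount': array([[ 1.06682865e-03,  9.45306993e-01,  3.26180242e-01,
         8.41911363e-02],
       [ 9.99997105e-01, -3.05018718e-04, -2.38668423e-03,
        -6.93360587e-04],
       [-2.15665821e-03,  3.26181844e-01, -9.45304582e-01,
        -1.43299502e-01],
       [ 0.00000000e+00,  0.00000000e+00,  0.00000000e+00,
         1.00000000e+00]])}
```

View pics/top0.png

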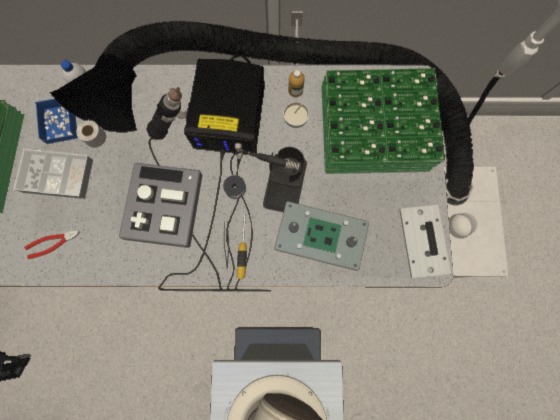

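View pics/scene0.png

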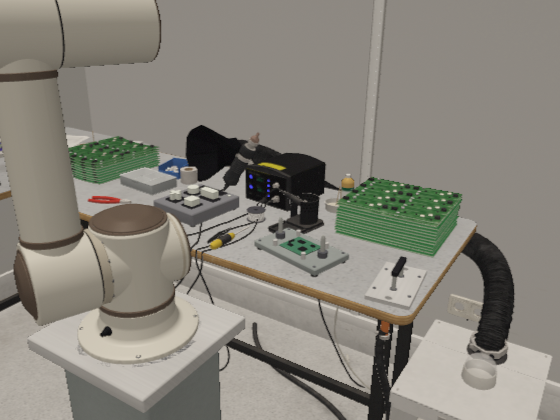

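View pics/wrist0.png

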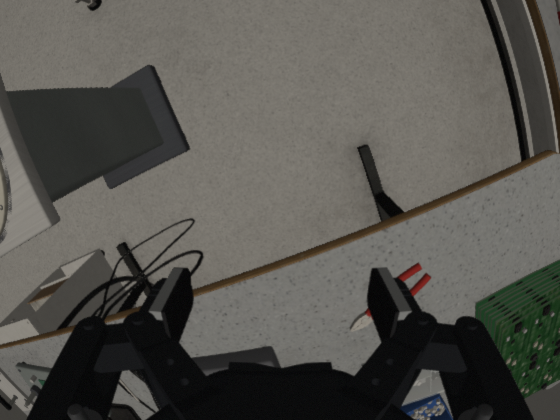

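Top view: the console is at (160,203), with round key (146,192), bar (172,196), cross (139,220) and square (168,224). The reel is at (235,187), screwdriver (241,255), fixture (322,235) and plate (428,242). Next I'll localise these from the depth data.

```bash
cat > h.py <<'E'
import numpy as np,cv2
from scipy.spatial.transform import Rotation as R
def cloud(c):
    d=c["range_z"];v,u=np.indices(d.shape)
    P=np.stack([(u-c["cx"])/c["fx"]*d,-(v-c["cy"])/c["fy"]*d,-d],-1)
    E=c["extrinsics"]; return (P-E[:3,3])@E[:3,:3]
def proj(c,X):
    E=c["extrinsics"];p=np.atleast_2d(X)@E[:3,:3].T+E[:3,3]
    return np.stack([c["cx"]+c["fx"]*p[:,0]/-p[:,2],c["cy"]-c["fy"]*p[:,1]/-p[:,2]],-1)
E
python3 - <<'E'
import pickle; from h import *
c=pickle.load(open("top0.pkl","rb"));W=cloud(c);ok=c["range_z"]>0
x,y,z=W[...,0],W[...,1],W[...,2]
for nm,(a,b) in {"con":((115,170),(205,245)),"fix":((270,195),(372,275)),"pl":((398,198),(455,285))}.items():
    s=(slice(a[1],b[1]),slice(a[0],b[0]));Z=z[s][ok[s]]
    h,e=np.histogram(Z,np.arange(-.01,.14,.004));print(nm,[(round(float(q)*1e3),int(n)) for q,n in zip(e,h) if n])
f=c["frame"][:,:,::-1]
for nm,(a,b) in {"con":((110,155),(260,290)),"fix":((265,190),(460,285))}.items():
    k=5 if nm=="con" else 4
    cv2.imwrite(f"pics/crop_{nm}.png",cv2.resize(f[a[1]:b[1],a[0]:b[0]],None,fx=k,fy=k,interpolation=2)[:600,:800])
E
```

```text
con [(-6, 108), (-2, 975), (2, 373), (6, 18), (10, 14), (14, 30), (18, 32), (22, 33), (26, 35), (30, 32), (34, 35), (38, 141), (42, 1649), (46, 1983), (50, 437), (54, 46), (58, 40), (62, 50), (66, 258), (70, 230), (74, 163), (78, 44)]
fix [(-10, 1), (-6, 370), (-2, 2371), (2, 760), (6, 185), (10, 45), (14, 44), (18, 283), (22, 2246), (26, 1374), (30, 188), (34, 28), (38, 117), (42, 50), (46, 4), (50, 4), (54, 3), (58, 3), (62, 2), (66, 3), (70, 2), (74, 14), (78, 11), (82, 10), (86, 2)]
pl [(-10, 1), (-6, 187), (-2, 1279), (2, 391), (6, 922), (10, 1398), (14, 81), (18, 5), (22, 4), (26, 7), (30, 2), (34, 5), (38, 1), (46, 13), (50, 18), (54, 57), (58, 156), (62, 18)]
```

```bash
ls pics
```

```text
crop_con.png
crop_fix.png
scene0.png
top0.png
wrist0.png
```

View pics/crop_con.png

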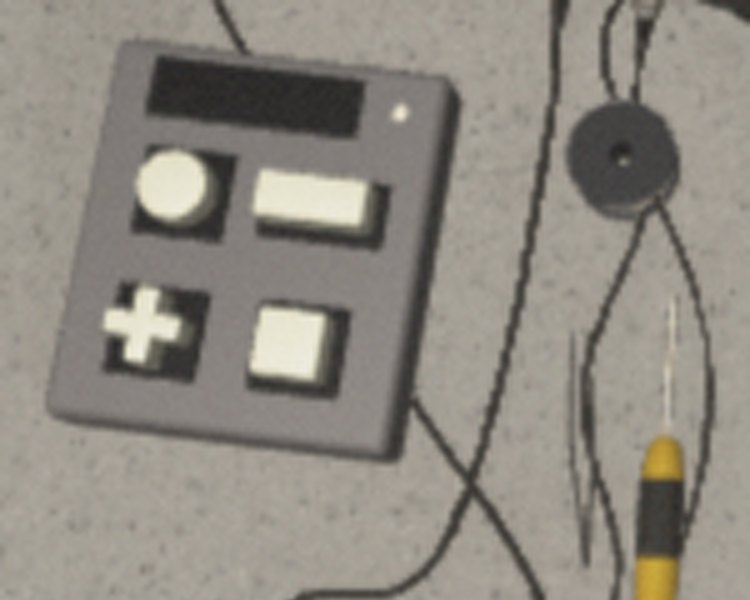

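View pics/crop_fix.png

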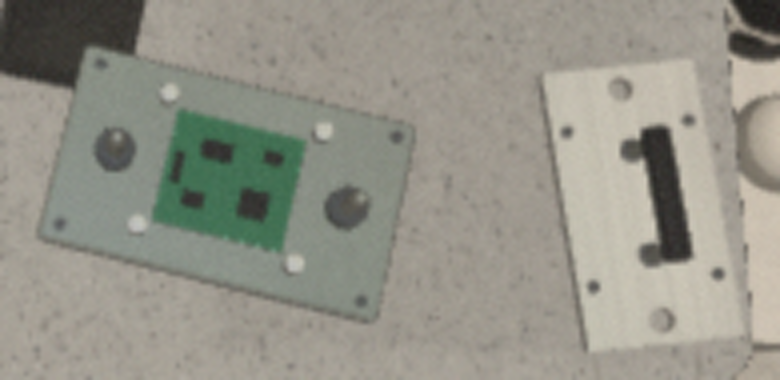

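Run:
```python
import pickle; from h import *
c=pickle.load(open("top0.pkl","rb"));W=cloud(c);ok=c["range_z"]>0
x,y,z=W[...,0],W[...,1],W[...,2]
def mask(box,lo,hi):
    m=np.zeros(z.shape,bool);(a,b),(d,e)=box;m[b:e,a:d]=1
    return m&ok&(z>lo)&(z<hi)
def rect(m,nm):
    n,l,s,_=cv2.connectedComponentsWithStats(m.astype(np.uint8))
    for i in range(1,n):
        if s[i,4]<8: continue
        p=W[l==i]; r=cv2.minAreaRect((p[:,:2]*1e3).astype(np.float32))
        print(nm,s[i,4],"rect c",np.round(r[0],1),"size",np.round(r[1],1),"ang",round(r[2],2),"mean",np.round(p.mean(0)*1e3,1),"med z",round(float(np.median(p[:,2]))*1e3,1))
rect(mask(((115,155),(210,250)),.038,.095),"console")
rect(mask(((115,155),(210,250)),.060,.095),"keys")
rect(mask(((265,190),(380,280)),.014,.034),"fixture")
rect(mask(((265,190),(380,280)),.06,.095),"pins")
rect(mask(((395,195),(456,285)),.005,.02),"plate")
rect(mask(((395,195),(456,285)),.045,.075),"handle")
```

```text
console 5284 rect c [535.4 298.8] size [176.7 200.1] ang 83.15 mean [531.3 295.9  50.2] med z 47.0
keys 167 rect c [558.7 331.1] size [34.3 33. ] ang 47.15 mean [558.4 330.8  68.2] med z 68.4
keys 250 rect c [550.6 260.3] size [55.5 24.2] ang 83.27 mean [549.  259.1  75.2] med z 76.3
keys 148 rect c [488.1 340.1] size [31.9 32.4] ang 40.65 mean [487.4 339.1  70.4] med z 71.0
keys 202 rect c [479.3 269.3] size [35.5 33.9] ang 81.92 mean [478.7 268.1  69.3] med z 69.6
fixture 23 rect c [560.4  29.7] size [ 5.2 35. ] ang 78.36 mean [561.2  29.3  15.7] med z 15.8
fixture 10 rect c [572.8 -55. ] size [ 6.4 12. ] ang 75.85 mean [572.2 -54.8  15.9] med z 15.7
fixture 4118 rect c [ 468.6 -113.6] size [224.8 151.4] ang 75.78 mean [ 456.2 -112.7   25.4] med z 25.3
fixture 22 rect c [531.8  16. ] size [32.3  5.8] ang 76.19 mean [531.8  16.9  15.7] med z 15.6
pins 23 rect c [475.4 -40. ] size [11.1  9.9] ang 40.16 mean [474.7 -40.3  77.2] med z 78.0
pins 24 rect c [ 438.6 -185. ] size [9.6 9.1] ang 88.72 mean [ 438.3 -184.3   76.7] med z 77.4
plate 2426 rect c [ 446.8 -379.6] size [180.3 103. ] ang 6.46 mean [ 444.1 -376.9   10.5] med z 10.5
handle 262 rect c [ 445.6 -378.8] size [82.6 17.5] ang 5.45 mean [ 445.1 -377.7   58.2] med z 58.8
```

Run:
```python
import pickle; from h import *
c=pickle.load(open("top0.pkl","rb"));W=cloud(c);ok=c["range_z"]>0
x,y,z=W[...,0],W[...,1],W[...,2]
E=c["extrinsics"];print("cam",-E[:3,:3].T@E[:3,3])
# heights of surroundings
def reg(nm,a,b,d,e):
    m=ok&(x>a)&(x<b)&(y>d)&(y<e);print(nm,np.round(np.percentile(z[m],[50,99,100]),3))
reg("stack",.55,.85,-.45,-.1);reg("stand",.5,.7,-.06,.08);reg("mid",.35,.75,.08,.2);reg("right",.3,.6,-.6,-.45)
m=ok&(z>.05)&(x>.3)&(y>-.6)&(y<-.1)
m2=m&(x>.5);p=W[m2];print("stack extents",np.round(np.percentile(p,[0.5,99.5],axis=0),3))
m2=ok&(z>.04)&(x>.5)&(x<.66)&(y>-.08)&(y<.09);p=W[m2];print("stand",np.round(np.percentile(p,[0.5,99.5],axis=0),3))
f=c["frame"][:,:,::-1].copy()
hsv=cv2.cvtColor(f,cv2.COLOR_BGR2HSV)
g=(hsv[...,0]>45)&(hsv[...,0]<90)&(hsv[...,1]>110);g[:190]=0;g[:,:290]=0;g[:,360:]=0
print("board",W[g&ok].mean(0),g.sum(), cv2.minAreaRect((W[g&ok][:,:2]*1e3).astype(np.float32)))
def pose(cx,cy,yaw,pts):
    r=R.from_euler('z',yaw,degrees=True);return r.apply(pts)+[cx,cy,0]
def box(a,b,h):return np.array([[a,b,h],[-a,b,h],[-a,-b,h],[a,-b,h]])
big=cv2.resize(f,None,fx=6,fy=6,interpolation=2)
def poly(P,col):cv2.polylines(big,[np.int32((proj(c,P)+.5)*6-.5)],True,col,1)
def circ(q,r,h):
    t=np.linspace(0,2*np.pi,24);return np.c_[q[0]+r*np.cos(t),q[1]+r*np.sin(t),0*t+h]
F=(.4567,-.1124,-14.2);Pl=(.4465,-.3790,-83.55)
poly(pose(*F,box(.065,.11,.024)),(0,0,255))
for s in(.075,-.075):
    poly(pose(*F,circ((0,s),.0025,.083)),(0,0,255));poly(pose(*F,circ((0,s),.006,.026)),(255,0,0))
    poly(pose(*Pl,circ((0,s),.0075,.010)),(0,0,255))
poly(pose(*Pl,box(.05,.09,.01)),(0,0,255));poly(pose(*Pl,box(.008,.042,.059)),(0,255,255))
cv2.imwrite("pics/ov1.png",big[195*6:280*6,270*6:380*6]);cv2.imwrite("pics/ov2.png",big[198*6:285*6,390*6:460*6])
```

```text
cam [ 0.31322244 -0.00353125  1.02869295]
stack [0.097 0.106 0.111]
stand [0.009 0.121 0.125]
mid [0.003 0.131 0.135]
right [-0.231 -0.169 -0.166]
stack extents [[ 0.628 -0.406  0.055]
 [ 0.877 -0.125  0.107]]
stand [[ 0.511 -0.076  0.042]
 [ 0.66   0.084  0.089]]
board [ 0.46686787 -0.10751146  0.0279646 ] 18 ((458.28436279296875, -113.70661926269531), (68.78266906738281, 61.73259353637695), 75.98802185058594)
```

View pics/ov1.png

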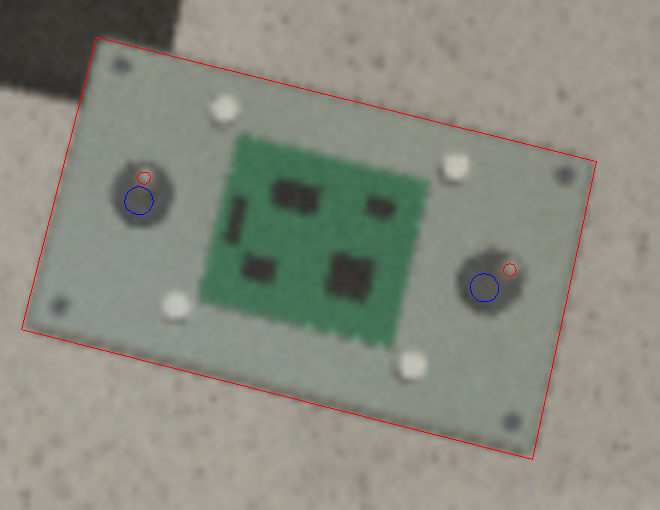

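View pics/ov2.png

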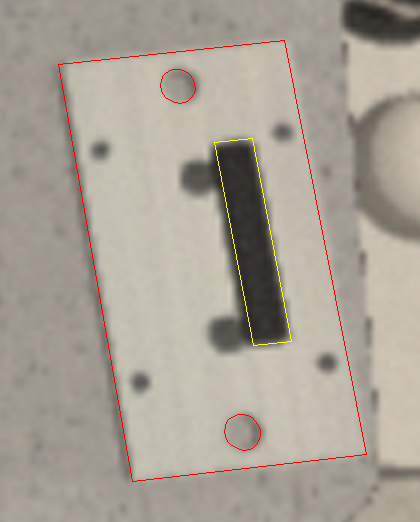

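The overlay fits within about 1 px. I'll move above the plate handle.

```bash
python3 -m jog '{"turn":[[0,0,0.18],[0,0,0.18],[0,0,0.18],[0,0,0.18],[0,0,0.18],[0,0,0.18],[0,0,0.18],[0,0,0.18],[0,0,0.18],[0,0,0.18]],"delta_pos":[[0.24,-0.888,0],[0.24,-0.888,0],[0.24,-0.888,0],[0.24,-0.888,0],[0.24,-0.888,0],[0.24,-0.888,0],[0.24,-0.888,0],[0.24,-0.888,0],[0.24,-0.888,0],[0.24,-0.888,0]],"hand":[1,1,1,1,1,1,1,1,1,1]}' 60
```

```text
time: 1.15
ee_pos: [0.3284, 0.0632, 0.2313]
tcp_rot: [180.0, 0.0, 172.2]
wrist_force: [0.7, 1.0, -0.4]
opening: 0.0852
```

```bash
python3 -m jog '{"turn":[[0,0,0.18],[0,0,0.18],[0,0,0.18],[0,0,0.18],[0,0,0.18],[0,0,0.18],[0,0,0.18],[0,0,0.18],[0,0,0.18],[0,0,0.18]],"delta_pos":[[0.24,-0.888,0],[0.24,-0.888,0],[0.24,-0.888,0],[0.24,-0.888,0],[0.24,-0.888,0],[0.24,-0.888,0],[0.24,-0.888,0],[0.24,-0.888,0],[0.24,-0.888,0],[0.24,-0.888,0]],"hand":[1,1,1,1,1,1,1,1,1,1]}'
```

```text
time: 2.15
ee_pos: [0.4485, -0.381, 0.2309]
tcp_rot: [180.0, -0.0, -173.4]
wrist_force: [0.3, -0.2, 0.3]
opening: 0.0855
```

```bash
python3 -m jog '{"turn":[[0,0,0],[0,0,0],[0,0,0],[0,0,0],[0,0,0],[0,0,0],[0,0,0],[0,0,0],[0,0,0],[0,0,0]],"delta_pos":[[-0.04,0.04,-0.5],[0,0,-0.5],[0,0,-0.5],[0,0,-0.5],[0,0,-0.5],[0,0,-0.5],[0,0,-0.4],[0,0,-0.3],[0,0,-0.16],[0,0,-0.1]],"hand":[1,1,1,1,1,1,1,1,1,1]}'
python3 - <<'E'
from workcell import camera
import cv2
cv2.imwrite("pics/w1.png",camera("wrist")["frame"][:,:,::-1])
E
```

```text
time: 3.15
ee_pos: [0.4464, -0.377, 0.0329]
tcp_rot: [180.0, -0.0, -173.5]
wrist_force: [0.3, -0.7, 0.3]
opening: 0.0853
```

View pics/w1.png

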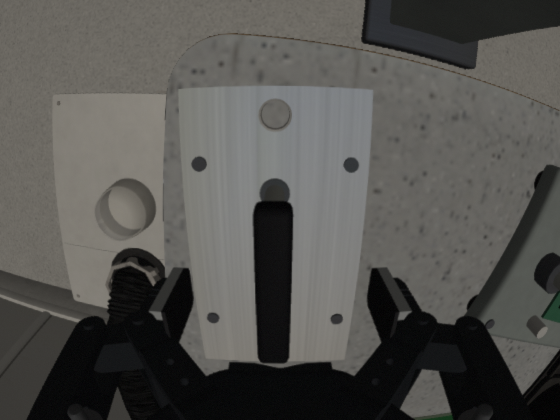

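The handle bar (column 272) sits square between the jaws (178 and 388). I'll nudge 2 mm in y and close.

```bash
python3 -m jog '{"turn":[[0,0,0],[0,0,0],[0,0,0],[0,0,0],[0,0,0],[0,0,0],[0,0,0],[0,0,0],[0,0,0],[0,0,0]],"delta_pos":[[0,-0.04,0],[0,0,0],[0,0,0],[0,0,0],[0,0,0],[0,0,0],[0,0,0],[0,0,0],[0,0,0],[0,0,0]],"hand":[1,-1,-1,-1,-1,-1,-1,-1,-1,-1]}' 60
```

```text
time: 4.2
ee_pos: [0.4467, -0.3792, 0.0337]
tcp_rot: [-180.0, 0.0, -173.5]
wrist_force: [0.7, -0.5, 4.9]
opening: 0.0149
```

```bash
python3 -m jog '{"turn":[[0,0,0],[0,0,0],[0,0,0],[0,0,0],[0,0,0],[0,0,0],[0,0,0],[0,0,0],[0,0,0],[0,0,0]],"delta_pos":[[0,0,0.1],[0,0,0.2],[0,0,0.3],[0,0,0.4],[0,0,0.4],[0,0,0.4],[0,0,0.4],[0,0,0.3],[0,0,0.1],[0,0,0]],"hand":[-1,-1,-1,-1,-1,-1,-1,-1,-1,-1]}'
```

```text
time: 5.2
ee_pos: [0.4467, -0.3793, 0.164]
tcp_rot: [-180.0, 0.0, -173.5]
wrist_force: [0.6, -0.5, -4.0]
opening: 0.0147
```

```bash
python3 -m jog '{"turn":[[0,0,0.5],[0,0,0.9],[0,0,1],[0,0,1],[0,0,1],[0,0,1],[0,0,1],[0,0,1],[0,0,0.8],[0,0,0.46]],"delta_pos":[[0.02,0.3,0],[0.02,0.5,0],[0.02,0.6,0],[0.02,0.65,0],[0.02,0.65,0],[0.02,0.65,0],[0.02,0.65,0],[0.02,0.6,0],[0.02,0.5,0],[0.02,0.236,0]],"hand":[-1,-1,-1,-1,-1,-1,-1,-1,-1,-1]}'
python3 - <<'E'
from workcell import camera,bot
import cv2,pickle; from h import *
o=bot.get_obs();print(o["ee_pos"],o["tcp_rot"],o["wrist_force"],o["torque"])
c=camera("top");pickle.dump(c,open("top1.pkl","wb"));cv2.imwrite("pics/t1.png",c["frame"][:,:,::-1])
s=camera("scene");pickle.dump(s,open("scene1.pkl","wb"));cv2.imwrite("pics/s1.png",s["frame"][:,:,::-1])
w=camera("wrist");pickle.dump(w,open("wrist1.pkl","wb"));cv2.imwrite("pics/w2.png",w["frame"][:,:,::-1])
E
```

```text
time: 6.2
ee_pos: [0.4559, -0.1103, 0.1623]
tcp_rot: [179.9, 0.0, -103.9]
wrist_force: [0.6, -0.9, -3.5]
opening: 0.0144
[ 0.45591586 -0.11030585  0.16225159] [ 1.79906837e+02  2.13991202e-02 -1.03857338e+02] [ 0.62645331 -0.92770664 -3.50653964] [-0.09110381 -0.03327519 -0.07405789]
```

View pics/t1.png

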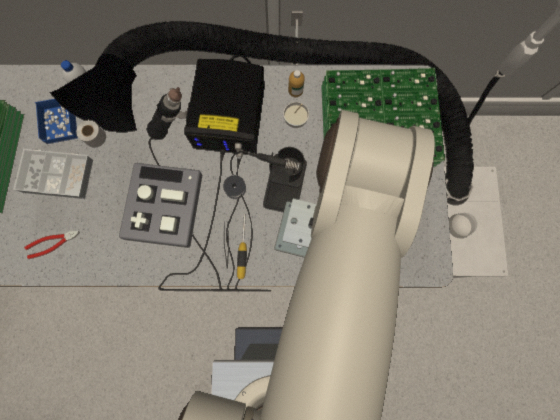

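View pics/s1.png

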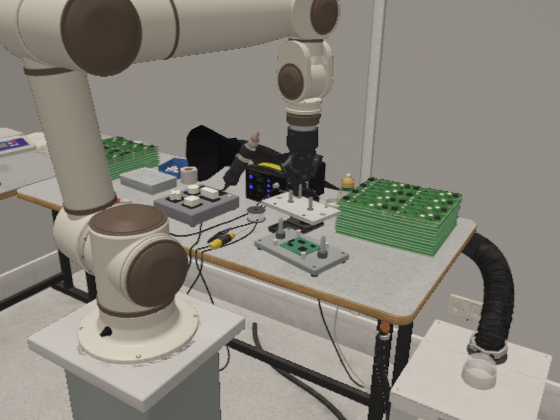

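View pics/w2.png

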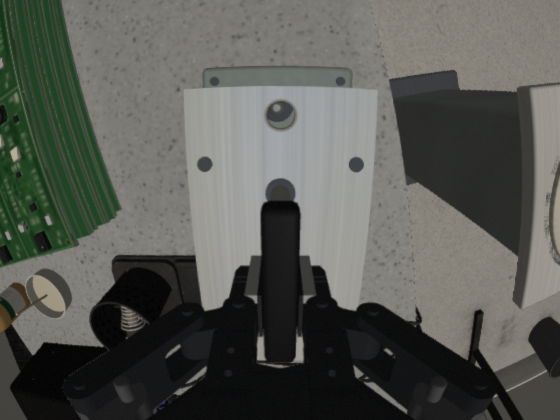

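```bash
cat >> h.py <<'E'
def wproj(c,Pt):
    "tool coords -> pixel"
    M=c["mount"];p=(np.atleast_2d(Pt)-M[:3,3])@M[:3,:3]
    q=np.stack([p[:,0],-p[:,1],-p[:,2]],-1)
    rr=np.hypot(q[:,0],q[:,1]);th=np.arctan2(rr,q[:,2]);k=np.where(rr>1e-9,th/np.maximum(rr,1e-9),0)
    return np.stack([c["cx"]+c["fx"]*q[:,0]*k,c["cy"]+c["fy"]*q[:,1]*k],-1)
def circ3(q,r,h):
    t=np.linspace(0,2*np.pi,36);return np.c_[q[0]+r*np.cos(t),q[1]+r*np.sin(t),0*t+h]
E
python3 - <<'E'
import pickle; from h import *
from workcell import bot
o=bot.get_obs();print(o["ee_pos"],o["tcp_rot"])
c=pickle.load(open("wrist1.pkl","rb"));f=c["frame"][:,:,::-1]
k=10;a,b,d,e=80,150,235,325
big=cv2.resize(f,None,fx=k,fy=k,interpolation=2)
T=o["ee_pos"];Rt=R.from_euler('xyz',o["tcp_rot"],degrees=True)
def poly(P,col):cv2.polylines(big,[np.int32((wproj(c,P)+.5)*k-.5)],True,col,1)
poly(circ3((.075,0),.0075,.023),(0,0,255));poly(circ3((.075,0),.0075,.033),(0,128,255))
psi=np.radians(-14.2)
for s in(-.075,):
    ctr=np.array([.4567-np.sin(psi)*s,-.1124+np.cos(psi)*s])
    for r,h in((.0025,.083),(.006,.074)):
        Pw=circ3(ctr,r,h);poly(Rt.inv().apply(Pw-T),(255,0,0))
cv2.imwrite("pics/hole.png",big[a*k:b*k,d*k:e*k][:600,:800])
E
```

```text
[ 0.45616166 -0.11166411  0.16241365] [ 1.79925653e+02 -6.94226004e-03 -1.04165693e+02]
```

View pics/hole.png

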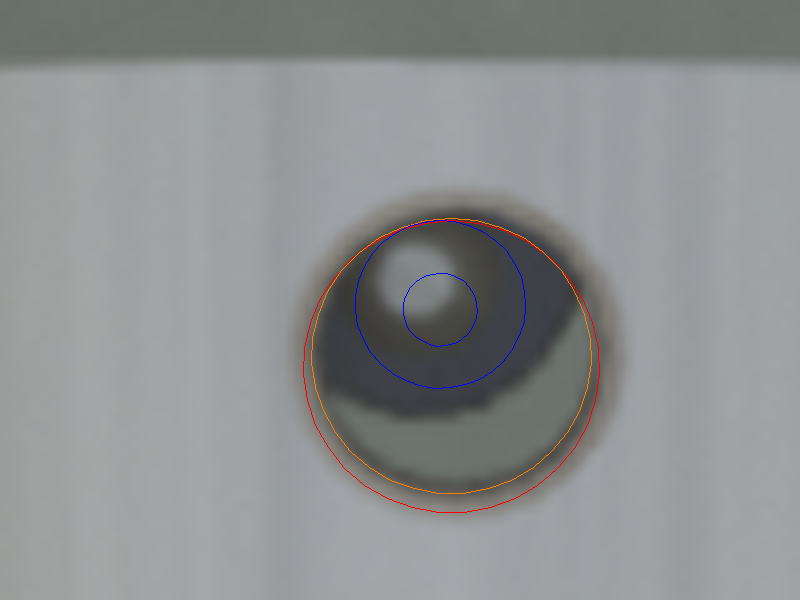

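```bash
cat >> h.py <<'E'
def wray(c,uv,z):
    "pixel -> tool point on plane tool z"
    d=np.array([uv[0]-c["cx"],uv[1]-c["cy"]]);r=np.hypot(*d);th=r/c["fx"]
    q=np.array([np.sin(th)*d[0]/r,np.sin(th)*d[1]/r,np.cos(th)]);p=np.array([q[0],-q[1],-q[2]])
    M=c["mount"];v=M[:3,:3]@p;return M[:3,3]+v*(z-M[2,3])/v[2]
E
python3 - <<'E'
import pickle; from h import *
c=pickle.load(open("wrist1.pkl","rb"))
Rt=R.from_euler('xyz',[180,0,-104.1],degrees=True)
def px(u,v):return (235+(u+.5)/10-.5,80+(v+.5)/10-.5)
h=wray(c,px(457,354),.023);p=wray(c,px(415,281),.1624-.083)
print(h,p,"pin-hole tool",p-h,"world",Rt.apply(p-h))
T=np.array([.4562,-.1117,.1624]);print("pin world",Rt.apply(p)+T,"hole",Rt.apply(h)+T)
d=wray(c,px(452,354),.023);
E
```

```text
[0.07568515 0.00028416 0.023     ] [ 0.07754806 -0.00246932  0.0794    ] pin-hole tool [ 0.00186291 -0.00275348  0.0564    ] world [ 0.00221669 -0.00247758 -0.0564    ]
pin world [ 0.43970306 -0.18751326  0.083     ] hole [ 0.43748637 -0.18503568  0.1394    ]
```

The pin tip shows through the near hole at about (276.5,108), and the hole centre is at (280.7,115.4). That puts the plate about 2 to 3 mm off. I'll correct that, go lower and look again.

```bash
python3 -m jog '{"turn":[[0,0,0],[0,0,0],[0,0,0],[0,0,0],[0,0,0],[0,0,0],[0,0,0],[0,0,0],[0,0,0],[0,0,0]],"delta_pos":[[0.04,-0.04,0],[0,0,-0.1],[0,0,-0.1],[0,0,-0.1],[0,0,-0.1],[0,0,-0.1],[0,0,-0.1],[0,0,-0.1],[0,0,-0.04],[0,0,0]],"hand":[-1,-1,-1,-1,-1,-1,-1,-1,-1,-1]}'
python3 - <<'E'
from workcell import camera,bot
import cv2,pickle; from h import *
o=bot.get_obs();print(o["ee_pos"],o["tcp_rot"],o["wrist_force"])
s=camera("scene");pickle.dump(s,open("scene2.pkl","wb"));cv2.imwrite("pics/s2.png",cv2.resize(s["frame"][180:280,220:360,::-1],None,fx=5,fy=5,interpolation=2))
c=camera("wrist");pickle.dump(c,open("wrist2.pkl","wb"))
cv2.imwrite("pics/hole2.png",cv2.resize(c["frame"][85:145,240:320,::-1],None,fx=10,fy=10,interpolation=2))
E
```

```text
time: 7.35
ee_pos: [0.4583, -0.1142, 0.126]
tcp_rot: [180.0, 0.0, -104.2]
wrist_force: [0.5, 0.2, -3.3]
opening: 0.0147
[ 0.45834415 -0.11417079  0.12595076] [ 1.79972967e+02  3.31364087e-04 -1.04190759e+02] [ 0.47845902  0.17246847 -3.29077251]
```

View pics/hole2.png

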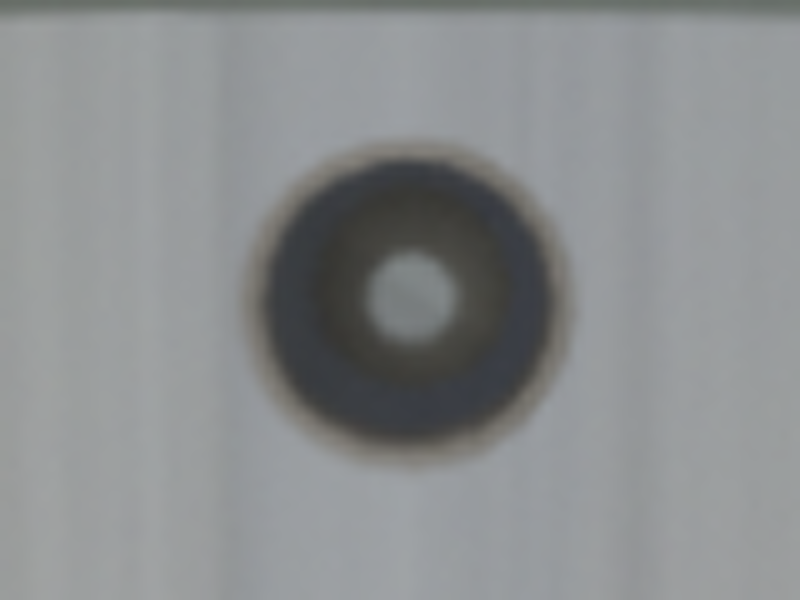

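View pics/s2.png

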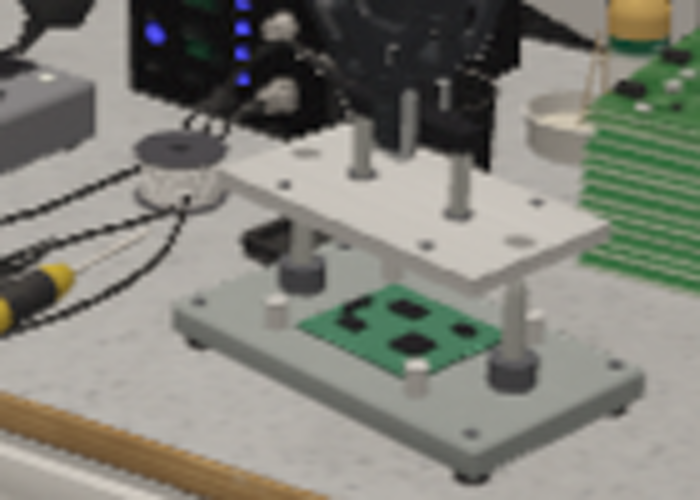

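Run:
```python
import pickle; from h import *
c=pickle.load(open("wrist2.pkl","rb"))
Rt=R.from_euler('xyz',[180,0,-104.2],degrees=True)
def px(u,v):return (240+(u+.5)/10-.5,85+(v+.5)/10-.5)
h=wray(c,px(410,303),.023);p=wray(c,px(412,297),.126-.083)
print(h,p,"pin-hole tool",p-h,"world",Rt.apply(p-h))
```

```text
[0.07573673 0.00043356 0.023     ] [0.07497213 0.00059569 0.043     ] pin-hole tool [-0.0007646   0.00016213  0.02      ] world [ 3.03887240e-05  7.81006315e-04 -2.00000000e-02]
```

```bash
python3 -m jog '{"turn":[[0,0,0],[0,0,0],[0,0,0],[0,0,0],[0,0,0],[0,0,0],[0,0,0],[0,0,0],[0,0,0],[0,0,0]],"delta_pos":[[0,0.012,0],[0,0,-0.06],[0,0,-0.06],[0,0,-0.06],[0,0,-0.06],[0,0,-0.06],[0,0,-0.06],[0,0,-0.06],[0,0,-0.04],[0,0,0]],"hand":[-1,-1,-1,-1,-1,-1,-1,-1,-1,-1]}'
```

```text
time: 8.45
ee_pos: [0.4584, -0.1136, 0.103]
tcp_rot: [180.0, -0.0, -104.2]
wrist_force: [0.2, 0.0, -3.7]
opening: 0.0149
```

```bash
python3 -m jog '{"turn":[[0,0,0],[0,0,0],[0,0,0],[0,0,0],[0,0,0],[0,0,0],[0,0,0],[0,0,0],[0,0,0],[0,0,0]],"delta_pos":[[0,0,-0.06],[0,0,-0.06],[0,0,-0.06],[0,0,-0.06],[0,0,-0.06],[0,0,-0.06],[0,0,-0.06],[0,0,-0.06],[0,0,-0.04],[0,0,0]],"hand":[-1,-1,-1,-1,-1,-1,-1,-1,-1,-1]}'
```

```text
time: 9.45
ee_pos: [0.4583, -0.1136, 0.0769]
tcp_rot: [180.0, -0.0, -104.2]
wrist_force: [-0.2, 0.5, -4.1]
opening: 0.0151
```

```bash
python3 -m jog '{"turn":[[0,0,0],[0,0,0],[0,0,0],[0,0,0],[0,0,0],[0,0,0],[0,0,0],[0,0,0],[0,0,0],[0,0,0]],"delta_pos":[[0,0,-0.02],[0,0,-0.02],[0,0,-0.01],[0,0,-0.01],[0,0,0],[0,0,0],[0,0,0],[0,0,0],[0,0,0],[0,0,0]],"hand":[-1,-1,-1,-1,-1,-1,-1,-1,-1,-1]}'
```

```text
time: 10.45
ee_pos: [0.4585, -0.1136, 0.0743]
tcp_rot: [-180.0, 0.0, -104.2]
wrist_force: [0.6, -0.4, -2.8]
opening: 0.0152
```

```bash
python3 -m jog '{"turn":[[0,0,0],[0,0,0],[0,0,0],[0,0,0],[0,0,0],[0,0,0],[0,0,0],[0,0,0],[0,0,0],[0,0,0]],"delta_pos":[[0,0,-0.01],[0,0,-0.01],[0,0,-0.01],[0,0,0],[0,0,0],[0,0,0],[0,0,0],[0,0,0],[0,0,0],[0,0,0]],"hand":[-1,-1,-1,-1,-1,-1,-1,-1,-1,-1]}'
```

```text
time: 11.45
ee_pos: [0.4585, -0.1137, 0.0736]
tcp_rot: [-180.0, -0.0, -104.2]
wrist_force: [-3.6, 1.3, 5.4]
opening: 0.0144
```

Contact came at the expected height. Releasing and raising.

```bash
python3 -m jog '{"turn":[[0,0,0],[0,0,0],[0,0,0],[0,0,0],[0,0,0],[0,0,0],[0,0,0],[0,0,0],[0,0,0],[0,0,0]],"delta_pos":[[0,0,0],[0,0,0],[0,0,0],[0,0,0],[0,0,0],[0,0,0.1],[0,0,0.4],[0,0,0.8],[0,0,0.8],[0,0,0.8]],"hand":[-0.3,0.2,0.4,0.4,0.4,0.4,0.4,0.4,0.4,0.4]}'
python3 - <<'E'
from workcell import camera,bot
import cv2,pickle; from h import *
s=camera("scene");pickle.dump(s,open("scene3.pkl","wb"));cv2.imwrite("pics/s3.png",cv2.resize(s["frame"][180:280,220:360,::-1],None,fx=5,fy=5,interpolation=2))
c=camera("wrist");cv2.imwrite("pics/w3.png",c["frame"][:,:,::-1])
E
```

```text
time: 12.45
ee_pos: [0.4582, -0.1136, 0.2197]
tcp_rot: [-180.0, -0.0, -104.2]
wrist_force: [1.4, -0.4, -0.1]
opening: 0.0596
```

View pics/s3.png

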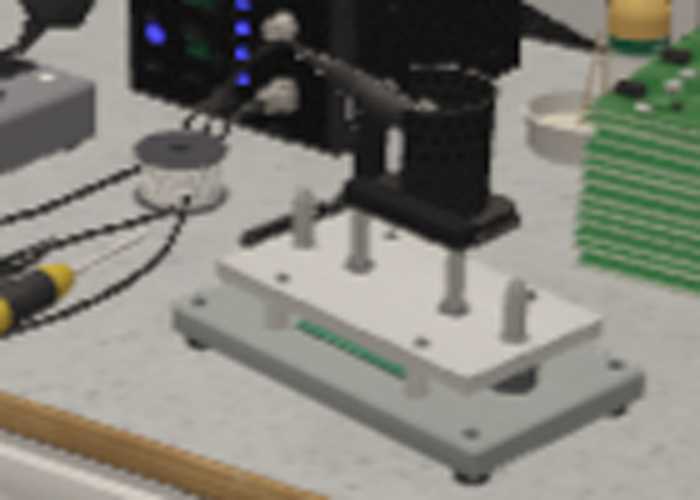

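View pics/w3.png

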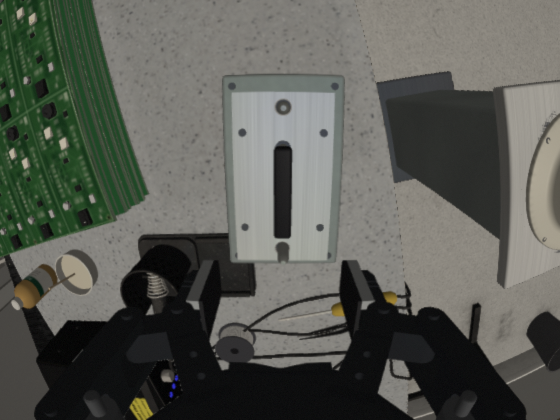

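The plate is home: both pins show through it and it sits on the columns. Next I'll shut the gripper and move above the bar key.

```bash
python3 -m jog '{"turn":[[0,0,0],[0,0,0],[0,0,0],[0,0,0],[0,0,0],[0,0,0],[0,0,0],[0,0,0],[0,0,0],[0,0,0]],"delta_pos":[[0.2,0.78,0],[0.2,0.9,0],[0.2,0.9,0],[0.2,0.9,0],[0.2,0.9,0],[0.2,0.9,0],[0.2,0.9,-0.4],[0.2,0.7,-0.5],[0.2,0.5,-0.5],[0.08,0.1,-0.4]],"hand":[-1,-1,-1,-1,-1,-1,-1,-1,-1,-1]}'
python3 - <<'E'
from workcell import camera,bot
import cv2,pickle; from h import *
o=bot.get_obs();print(o["ee_pos"],o["tcp_rot"],o["wrist_force"])
c=camera("wrist");cv2.imwrite("pics/w4.png",c["frame"][:,:,::-1])
s=camera("scene");cv2.imwrite("pics/s4.png",cv2.resize(s["frame"][130:250,120:300,::-1],None,fx=4,fy=4,interpolation=2))
E
```

```text
time: 13.55
ee_pos: [0.5522, 0.2627, 0.1254]
tcp_rot: [179.9, -0.0, -104.0]
wrist_force: [-0.0, -0.7, 0.6]
opening: 0.0001
[0.55221932 0.26271289 0.12542946] [ 1.79915076e+02 -4.39128383e-02 -1.04043652e+02] [-0.01727134 -0.71455265  0.5888338 ]
```

View pics/w4.png

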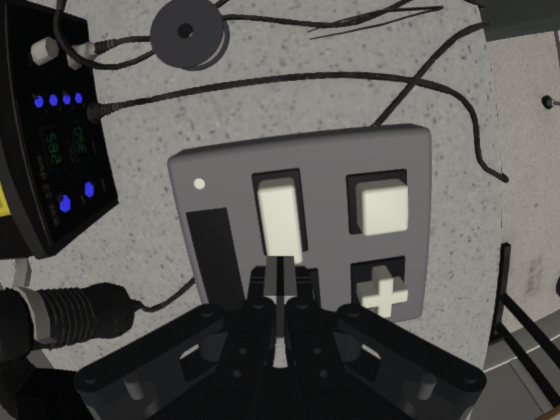

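View pics/s4.png

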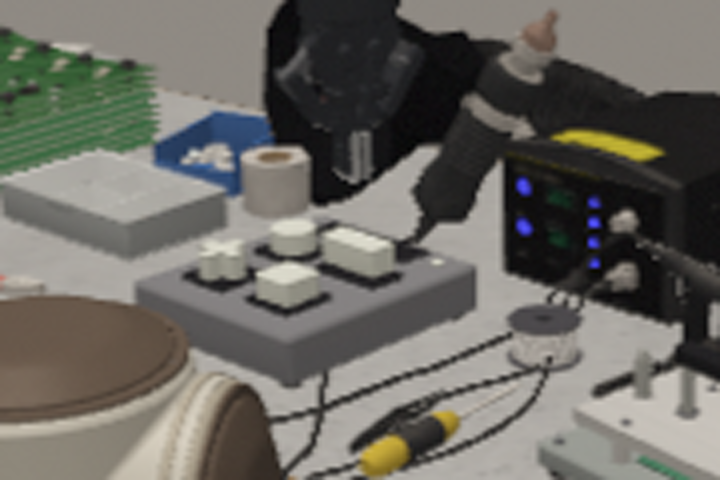

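```bash
python3 -m jog '{"turn":[[0,0,0],[0,0,0],[0,0,0],[0,0,0],[0,0,0],[0,0,0],[0,0,0],[0,0,0],[0,0,0],[0,0,0]],"delta_pos":[[0,-0.05,-0.2],[0,0,-0.2],[0,0,-0.2],[0,0,-0.2],[0,0,-0.06],[0,0,-0.04],[0,0,-0.02],[0,0,-0.02],[0,0,0],[0,0,0]],"hand":[-1,-1,-1,-1,-1,-1,-1,-1,-1,-1]}'
```

```text
time: 14.65
ee_pos: [0.5525, 0.2577, 0.0811]
tcp_rot: [-180.0, 0.0, -104.2]
wrist_force: [1.1, 0.6, -0.3]
opening: 0.0005
```

```bash
python3 -m jog '{"turn":[[0,0,0],[0,0,0],[0,0,0],[0,0,0],[0,0,0],[0,0,0],[0,0,0],[0,0,0],[0,0,0],[0,0,0]],"delta_pos":[[0,0.04,-0.02],[0,0,-0.02],[0,0,-0.02],[0,0,-0.02],[0,0,-0.02],[0,0,-0.01],[0,0,0],[0,0,0],[0,0,0],[0,0,0]],"hand":[-1,-1,-1,-1,-1,-1,-1,-1,-1,-1]}'
```

```text
time: 15.65
ee_pos: [0.5524, 0.2596, 0.0754]
tcp_rot: [180.0, -0.0, -104.2]
wrist_force: [-0.9, -1.1, 2.4]
opening: -0.0001
```

```bash
python3 -m jog '{"turn":[[0,0,0],[0,0,0],[0,0,0],[0,0,0],[0,0,0],[0,0,0],[0,0,0],[0,0,0],[0,0,0],[0,0,0]],"delta_pos":[[0,0,-0.02],[0,0,-0.02],[0,0,-0.02],[0,0,-0.02],[0,0,-0.02],[0,0,-0.02],[0,0,0],[0,0,0],[0,0,0],[0,0,0]],"hand":[-1,-1,-1,-1,-1,-1,-1,-1,-1,-1]}'
python3 - <<'E'
from workcell import bot,camera
import numpy as np
print(np.round(bot.get_obs()["wrist_force"],2),bot.get_obs()["ee_pos"])
E
```

```text
time: 16.65
ee_pos: [0.5525, 0.2596, 0.0695]
tcp_rot: [-180.0, 0.0, -104.2]
wrist_force: [-1.2, -1.4, 4.0]
opening: -0.0001
[-1.22 -1.45  4.  ] [0.5524665  0.25961164 0.06946065]
```

```bash
python3 -m jog '{"turn":[[0,0,0],[0,0,0],[0,0,0],[0,0,0],[0,0,0],[0,0,0],[0,0,0],[0,0,0],[0,0,0],[0,0,0]],"delta_pos":[[0,0,-0.01],[0,0,-0.01],[0,0,-0.01],[0,0,-0.01],[0,0,0],[0,0,0],[0,0,0],[0,0,0],[0,0,0],[0,0,0]],"hand":[-1,-1,-1,-1,-1,-1,-1,-1,-1,-1]}'
python3 - <<'E'
from workcell import bot,camera
import cv2
s=camera("scene");cv2.imwrite("pics/s5.png",cv2.resize(s["frame"][160:230,150:250,::-1],None,fx=7,fy=7,interpolation=2))
print(bot.get_obs()["wrist_force"])
E
```

```text
time: 17.65
ee_pos: [0.5525, 0.2596, 0.0675]
tcp_rot: [-180.0, 0.0, -104.2]
wrist_force: [-0.9, -1.0, 4.3]
opening: -0.0003
[-1.22920852 -0.68861343  4.07607671]
```

View pics/s5.png

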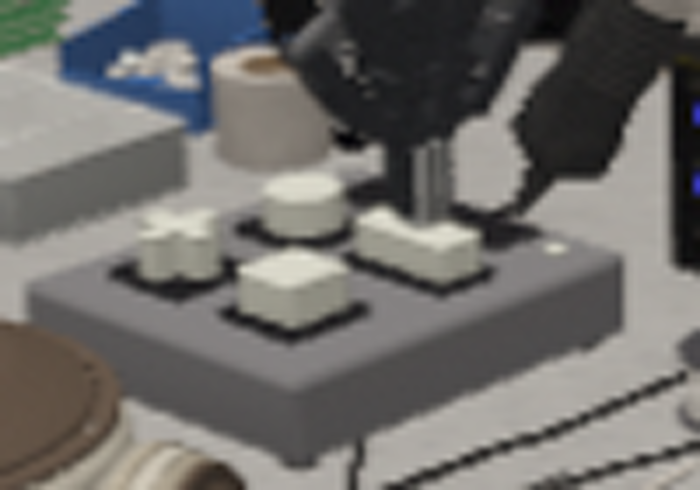

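Run:
```python
from workcell import bot,camera
import cv2,pickle; from h import *
c0=pickle.load(open("scene0.pkl","rb"));c1=camera("scene")
cs={"bar":(.5516,.2595),"square":(.4800,.2690),"round":(.5590,.3305),"cross":(.488,.3395)}
f=[bot.get_obs()["wrist_force"]]
for c in(c0,c1):
    W=cloud(c);ok=c["range_z"]>0
    yaw=np.radians(-6.8)
    out={}
    for k,(a,b) in cs.items():
        dx=W[...,0]-a;dy=W[...,1]-b;lx=dx*np.cos(yaw)+dy*np.sin(yaw);ly=-dx*np.sin(yaw)+dy*np.cos(yaw)
        m=ok&(abs(lx)<.009)&((abs(ly)<.014) if k!="bar" else ((ly<-.017)&(ly>-.025)|(ly>.016)&(ly<.025)))&(W[...,2]>.05)&(W[...,2]<.09)
        out[k]=(int(m.sum()),np.round(np.percentile(W[m][:,2],[25,50,75,90]),4) if m.any() else 0)
    print(out)
print(f)
```

```text
{'bar': (17, array([0.0707, 0.0732, 0.0737, 0.074 ])), 'square': (21, array([0.0651, 0.0662, 0.0672, 0.068 ])), 'round': (21, array([0.0647, 0.066 , 0.0666, 0.0667])), 'cross': (23, array([0.0616, 0.0665, 0.068 , 0.0693]))}
{'bar': (9, array([0.0634, 0.0638, 0.0642, 0.0651])), 'square': (21, array([0.0655, 0.0667, 0.0672, 0.0687])), 'round': (20, array([0.0641, 0.0646, 0.0662, 0.0665])), 'cross': (31, array([0.0602, 0.0673, 0.0686, 0.0694]))}
[array([-1.92110747, -0.33839148,  5.37112451])]
```

The scene depth shows the bar key's top down by about 9 mm while the other keys stay unmoved. I'll release it and go above the square key.

```bash
python3 -m jog '{"turn":[[0,0,0],[0,0,0],[0,0,0],[0,0,0],[0,0,0],[0,0,0],[0,0,0],[0,0,0],[0,0,0],[0,0,0]],"delta_pos":[[0,0,0.3],[0,0,0.5],[-0.36,0.043,0],[-0.36,0.043,0],[-0.36,0.043,0],[-0.36,0.043,0],[0,0,-0.3],[0,0,-0.2],[0,0,-0.1],[0,0,-0.05]],"hand":[-1,-1,-1,-1,-1,-1,-1,-1,-1,-1]}'
```

```text
time: 18.75
ee_pos: [0.4805, 0.2679, 0.0737]
tcp_rot: [179.9, -0.1, -104.2]
wrist_force: [0.0, 0.4, 0.0]
opening: -0.0001
```

Run:
```python
from workcell import bot,camera
import cv2
c=camera("scene")["frame"];cv2.imwrite("pics/s6.png",cv2.resize(c[160:230,150:250,::-1],None,fx=7,fy=7,interpolation=2));print(bot.get_obs()["ee_pos"],bot.get_obs()["wrist_force"])
```

```text
[0.48052084 0.2678815  0.0737119 ] [ 1.0288765   0.48690394 -1.2989836 ]
```

View pics/s6.png

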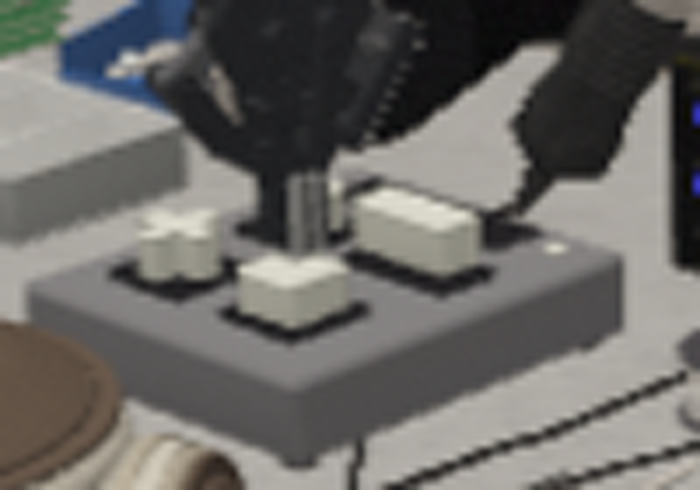

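The bar key is back up and the fingers are over the square key. Pressing in steps.

```bash
python3 -m jog '{"turn":[[0,0,0],[0,0,0],[0,0,0],[0,0,0],[0,0,0],[0,0,0],[0,0,0],[0,0,0],[0,0,0],[0,0,0]],"delta_pos":[[0,0,-0.02],[0,0,-0.02],[0,0,-0.02],[0,0,-0.02],[0,0,-0.02],[0,0,-0.02],[0,0,-0.02],[0,0,0],[0,0,0],[0,0,0]],"hand":[-1,-1,-1,-1,-1,-1,-1,-1,-1,-1]}'
```

```text
time: 19.8
ee_pos: [0.4805, 0.2682, 0.068]
tcp_rot: [-180.0, 0.0, -104.2]
wrist_force: [-1.1, 0.0, 1.7]
opening: -0.0
```

```bash
python3 -m jog '{"turn":[[0,0,0],[0,0,0],[0,0,0],[0,0,0],[0,0,0],[0,0,0],[0,0,0],[0,0,0],[0,0,0],[0,0,0]],"delta_pos":[[0,0,-0.02],[0,0,-0.02],[0,0,-0.02],[0,0,-0.02],[0,0,-0.02],[0,0,-0.02],[0,0,-0.01],[0,0,0],[0,0,0],[0,0,0]],"hand":[-1,-1,-1,-1,-1,-1,-1,-1,-1,-1]}'
python3 - <<'E'
from workcell import bot,camera
import cv2,pickle; from h import *
c0=pickle.load(open("scene0.pkl","rb"))
c1=camera("scene");pickle.dump(c1,open("scene7.pkl","wb"));cv2.imwrite("pics/s7.png",cv2.resize(c1["frame"][160:230,150:250,::-1],None,fx=7,fy=7,interpolation=2))
o=bot.get_obs();print(o["wrist_force"],o["ee_pos"])
for c in(c0,c1):
    W=cloud(c);yaw=np.radians(-6.8)
    dx=W[...,0]-.48;dy=W[...,1]-.269;lx=dx*np.cos(yaw)+dy*np.sin(yaw);ly=-dx*np.sin(yaw)+dy*np.cos(yaw)
    m=(c["range_z"]>0)&(abs(lx)<.015)&(abs(ly)<.015)&(lx-abs(ly)*0<0)&(ly<0)&(W[...,2]>.05)&(W[...,2]<.09)
    print(m.sum(),np.round(np.sort(W[m][:,2]),4))
E
```

```text
time: 20.8
ee_pos: [0.4805, 0.2683, 0.0615]
tcp_rot: [-180.0, 0.0, -104.2]
wrist_force: [-1.0, 0.2, 5.2]
opening: 0.0001
[-0.52646589 -0.79322115  4.88354552] [0.48050024 0.26825831 0.06153756]
14 [0.0508 0.0562 0.0618 0.0637 0.0658 0.0659 0.0662 0.0666 0.067  0.0676
 0.0678 0.0679 0.0684 0.0689]
54 [0.0507 0.0575 0.0588 0.0592 0.0598 0.0599 0.0602 0.0606 0.0611 0.0622
 0.0628 0.063  0.066  0.0661 0.0666 0.0666 0.0669 0.0687 0.0691 0.0693
 0.0694 0.0698 0.0708 0.0721 0.0729 0.0738 0.0743 0.0745 0.0752 0.0752
 0.0755 0.0756 0.077  0.0771 0.0772 0.0772 0.0781 0.081  0.0816 0.0822
 0.0824 0.0824 0.0831 0.0837 0.0841 0.0844 0.0851 0.0856 0.0861 0.0875
 0.0882 0.0884 0.0894 0.0897]
```

View pics/s7.png

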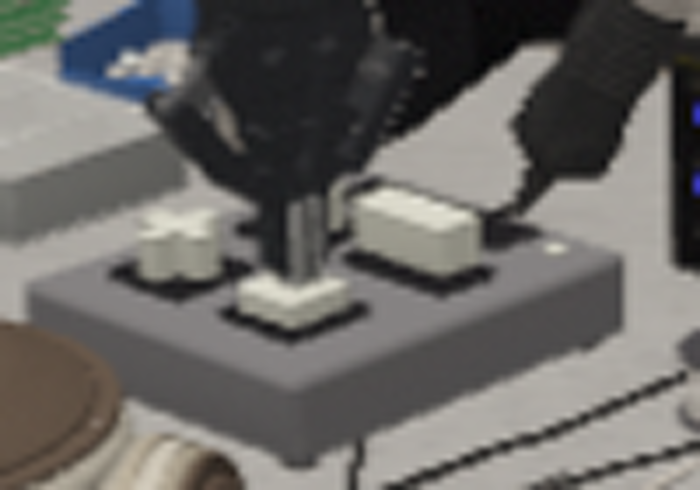

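The square key is down about 7–8 mm (5 N). I'll release it and go to the round key.

```bash
python3 -m jog '{"turn":[[0,0,0],[0,0,0],[0,0,0],[0,0,0],[0,0,0],[0,0,0],[0,0,0],[0,0,0],[0,0,0],[0,0,0]],"delta_pos":[[0,0,0.3],[0,0,0.54],[0.4,0.31,0],[0.4,0.31,0],[0.4,0.31,0],[0.39,0.31,0],[0,0,-0.25],[0,0,-0.2],[0,0,-0.1],[0,0,-0.05]],"hand":[-1,-1,-1,-1,-1,-1,-1,-1,-1,-1]}'
python3 - <<'E'
from workcell import bot,camera
import cv2
c=camera("scene")["frame"];cv2.imwrite("pics/s8.png",cv2.resize(c[160:230,150:250,::-1],None,fx=7,fy=7,interpolation=2));print(bot.get_obs()["ee_pos"],bot.get_obs()["wrist_force"])
E
```

```text
time: 21.85
ee_pos: [0.559, 0.3295, 0.0726]
tcp_rot: [179.9, -0.1, -104.2]
wrist_force: [0.3, -0.9, -0.8]
opening: -0.0
[0.55921035 0.32961628 0.07282964] [-0.07564265 -0.71460101  0.13297253]
```

View pics/s8.png

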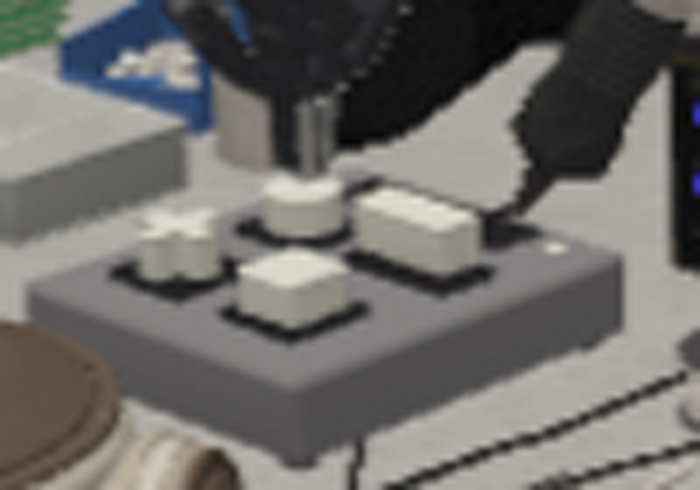

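The square key is back up. Pressing the round key, whose top is at about 0.068.

```bash
python3 -m jog '{"turn":[[0,0,0],[0,0,0],[0,0,0],[0,0,0],[0,0,0],[0,0,0],[0,0,0],[0,0,0],[0,0,0],[0,0,0]],"delta_pos":[[0,0,-0.02],[0,0,-0.02],[0,0,-0.02],[0,0,-0.02],[0,0,-0.02],[0,0,-0.02],[0,0,-0.02],[0,0,0],[0,0,0],[0,0,0]],"hand":[-1,-1,-1,-1,-1,-1,-1,-1,-1,-1]}'
```

```text
time: 22.9
ee_pos: [0.56, 0.3302, 0.0665]
tcp_rot: [-180.0, 0.0, -104.2]
wrist_force: [-0.6, -1.1, 1.6]
opening: -0.0002
```

```bash
python3 -m jog '{"turn":[[0,0,0],[0,0,0],[0,0,0],[0,0,0],[0,0,0],[0,0,0],[0,0,0],[0,0,0],[0,0,0],[0,0,0]],"delta_pos":[[0,0,-0.02],[0,0,-0.02],[0,0,-0.02],[0,0,-0.02],[0,0,-0.02],[0,0,-0.02],[0,0,-0.01],[0,0,0],[0,0,0],[0,0,0]],"hand":[-1,-1,-1,-1,-1,-1,-1,-1,-1,-1]}'
python3 - <<'E'
from workcell import bot,camera
import cv2,numpy as np
a=[]
for i in range(4): c=camera("scene")["frame"];a.append(bot.get_obs()["wrist_force"][2])
cv2.imwrite("pics/s9.png",cv2.resize(c[160:230,150:250,::-1],None,fx=7,fy=7,interpolation=2));print(bot.get_obs()["ee_pos"],a)
E
```

```text
time: 23.9
ee_pos: [0.56, 0.3302, 0.0601]
tcp_rot: [-180.0, 0.0, -104.2]
wrist_force: [-1.3, -1.1, 5.6]
opening: -0.0004
[0.56000215 0.33026729 0.06008466] [np.float64(5.604246364261244), np.float64(5.63543271209449), np.float64(4.943690157202024), np.float64(5.183411869127183)]
```

View pics/s9.png

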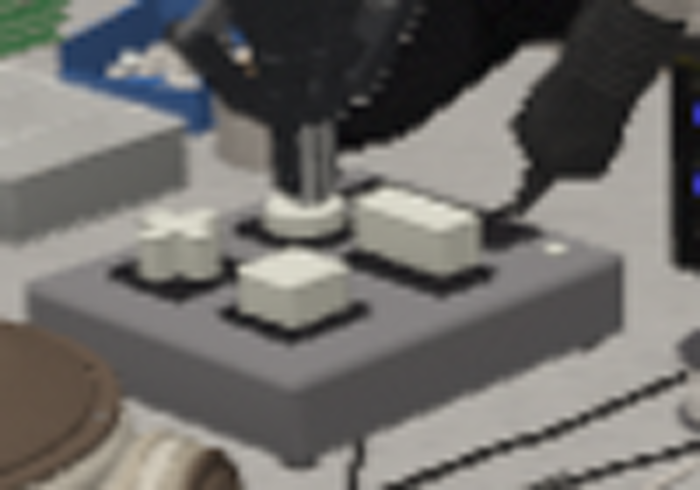

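The round key is clearly down (about 5.3 N, roughly 7.7 mm). I'll lift away and check everything.

```bash
python3 -m jog '{"turn":[[0,0,0],[0,0,0],[0,0,0],[0,0,0],[0,0,0],[0,0,0],[0,0,0],[0,0,0],[0,0,0],[0,0,0]],"delta_pos":[[0,0,0.3],[0,0,0.6],[0,0,0.7],[0,0,0.8],[-0.3,0,0.6],[-0.5,0,0],[-0.5,0,0],[-0.3,0,0],[0,0,0],[0,0,0]],"hand":[-1,-1,-1,-1,-1,-1,-1,-1,-1,-1]}'
python3 - <<'E'
from workcell import bot,camera
import cv2,pickle; from h import *
c=camera("scene");cv2.imwrite("pics/s10.png",cv2.resize(c["frame"][150:290,150:360,::-1],None,fx=3.8,fy=3.8,interpolation=2))
c0=pickle.load(open("scene0.pkl","rb"));d=cv2.absdiff(c["frame"],c0["frame"]).max(2)
print("wrist",bot.get_obs()["wrist_force"])
for n,(u0,v0,u1,v1) in {"reel":(245,205,268,222),"driver+tweezers":(205,225,245,250),"keys":(165,182,230,215)}.items(): print(n,int((d[v0:v1,u0:u1]>40).sum()))
W=cloud(c);m=(c["range_z"]>0)&(abs(W[...,0]-.457)<.12)&(abs(W[...,1]+.113)<.12)
p=W[m];q=p[(p[:,2]>.044)&(p[:,2]<.056)];A=np.c_[q[:,:2],np.ones(len(q))];s=np.linalg.lstsq(A,q[:,2],rcond=None)[0];print("plate top plane",len(q),s,np.median(q[:,2]))
E
```

```text
time: 25.1
ee_pos: [0.4802, 0.3303, 0.2104]
tcp_rot: [-180.0, 0.0, -104.2]
wrist_force: [1.1, 0.7, 0.1]
opening: -0.0
wrist [-0.10844034 -0.06532193  0.34506712]
reel 0
driver+tweezers 0
keys 9
plate top plane 1177 [ 0.00382292 -0.000414    0.04628114] 0.047956120095937645
```

View pics/s10.png

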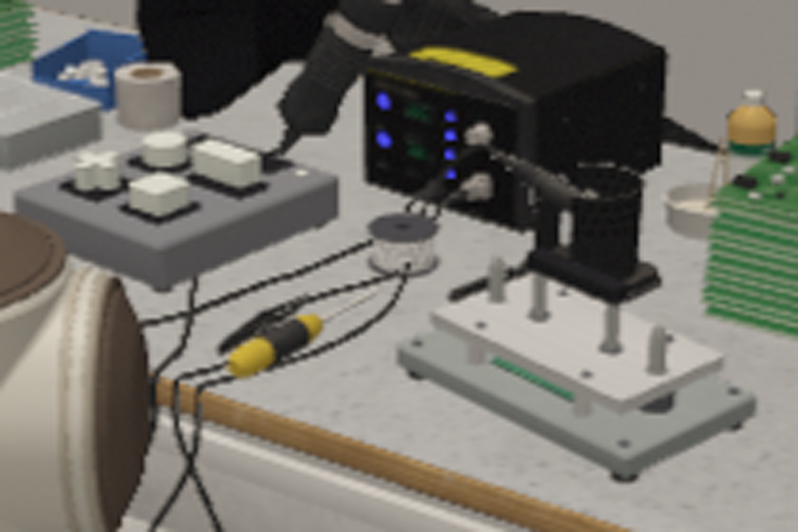

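```bash
python3 -c "
from workcell import ticket
print(ticket.job_done())"
```

```text
the job is handed in; nothing more can be done
None
```

I closed the fixture and handed the job in at about 25 s of the 64 s; no verdict was reported. I lowered the plate over both pins until it seated at the expected height, with about 9 N of contact. Then I pressed bar, square and round in that order. Each went roughly 7–9 mm down at about 4–5.5 N at the wrist and was let go before the next.

**Last checks:**
- **Plate:** the picture shows both pins through it and it sitting on the columns. It measured level to about 0.004 rad.
- **Keys:** all four look up in the final picture, and the cross key was never touched.
- **Bystanders:** the screwdriver, reel and tweezers show no change from the first picture.
- **Arm:** it hangs clear, with about zero wrist force.

**Disagreements between readings:**
- **Before lowering:** the top camera and the wrist camera differed by about 2 mm on where the pins were. I settled it by looking at the pin through the plate's hole from close up.
- **Scene camera height:** it put the plate's top at 48 mm instead of 50 mm. It read about the same amount low on the keys, so I take that as its calibration.
- **Bar key:** its force readings were noisy (4.1–5.4 N), so I confirmed its travel from depth, at about 9 mm.

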